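Ready the spray booth: open the duct damper and swing the dome round to the filter

ROBOT

A 6-joint arm with a two-finger parallel gripper is mounted at the origin on the work surface. World frame = base frame: x ahead of the robot, y to its left, z up, the work surface at z = 0. Lengths are in mm, angles in rad, forces in N, time in s.
With the tool pointing down it reaches from about 350 to 775 mm from the base axis. Payload 7.3 kg.
Tool frame: the origin (TCP) lies at the very end of the fingers, on their centre line; the grasp point (between the pads) lies 19 mm behind it; z points along the fingers, y is the line along which they close (so a half turn about z gives the same grasp; the last joint's range is limited). The gripper opens to 92 mm and grips with 3 to 60 N. Pads are 19 mm wide; open, the fingers measure 130 mm over their backs; the gripper's body (75 mm by 190 mm) begins 47 mm behind the grasp point.
Start: joints at [1.142, 0.342, 1.524, -0, 1.275, -0.146], TCP at [146.484, 504.17, 226.741] pointing down, gripper open.
Joint ranges: [-2.53, 2.53], [-0.77, 2.02], [0.04, 2.7], [-1, 4.14], [0.28, 2.66], [-3.11, 3.11]. Speed limits (rad/s): [2.57, 2.57, 3.14, 3.14, 3.14, 3.14].

INTERFACE

Orientations are given as [roll, pitch, yaw] about the fixed x, y, z axes, in that order (R = Rz(yaw) Ry(pitch) Rx(roll)).
In Python, from plant import bot gives the robot as it stands.
- The arm moves only by the tool jog_arm, never from a script. Its argument "targets" is a list of rows, each an object with "xyz": the shift along the tool's x, y, z as a fraction of full scale, a list of three; "spin": the turn about the tool's z as a fraction of full scale. In form: [{"xyz": [x, y, z], "spin": spin}, ...]. A call has exactly 10 rows; each row shifts and turns the commanded pose from where the row before left it, along the tool's axes as they then stand; what a row does not reach is not made up. Full scale, the value 1, is 80 mm for a shift and 0.1 rad for a turn. A row lasts 1/8 s, in which the tool goes at most 62.5 mm and 10.7 degrees, less where a joint would pass 70% of its speed; a pose out of reach is approached as far as the arm can. A call with a number of a shift or a turn outside -1 to 1 is refused whole. A call with a gripper value outside its range is refused whole. "gripper" is the opening in per cent of the stroke, from 0 (shut) to 100 (fully open), set as the call begins (left out, the last holds). The fingers move at their own pace and stop on an object; the grip force is fixed at half the most. Time passes only in rows, so rows that do not move let the fingers close, or fill a call up. It gives the time, the measured TCP pose, the force, the opening and the grip force at its end, in the units of the state.
- bot.get_obs(): the state, without advancing time (a new reading comes with each control period).
- bot.capture(name): name is "scene" or "top" or "wrist"; returns the picture (480x640x3 uint8, blue, green, red); there is no depth.
- bot.get_calibration(name): a dict with "vfov" (degrees; the focal length in pixels is half the picture's height over the tangent of half this angle, whatever the lens; pixels are square), "cx", "cy" (the principal point, pixels), "eye" and "rotation" of the camera in the world. Camera axes: x right, y down, z forward; pixel columns grow to the right and rows downward; lengths in mm; the calibration is good to about 2 mm. The wrist camera is an equidistant fisheye: a pixel r from the principal point sees the ray r / f radians off the axis. A picture is of the moment at which its call begins: read the wrist's pose just before it. get_calibration takes no time and is no camera call; for the wrist camera it gives the pose at the moment of the call.
- bot.close_job(): hands the job in; it is judged then, once.
The state is a dict: "time": time; "joint_positions": joint angles; "dq": joint speeds; "tau": joint torques, N m; "tool_pos": TCP position; "tcp_rot": TCP orientation; "contact_force": force on the tool from outside, world axes, zero at the start; "moment": the same for the moment, N m; "grip_width": finger opening in mm; "finger_force": force on a finger pad.
Only numpy, scipy, OpenCV 4.12 (cv2) and the standard library are available. Lean on these libraries where they do the work, as an engineer would, in place of code of your own. Each camera call takes 0.05 s, during which the arm holds its last target. There are 200 camera calls.

TASK

Get ready to spray: first push the lever on the extraction duct round with a fingertip until it is fully open against its stop, lying along the duct. Then push the three-spoke painting carousel round with a fingertip until the dome-shaped part stands in front of the middle of the spray booth's filter, on the booth's side of the hub, and leave it at rest there. The three small parts in the carousel's dishes are wet: do not touch or lift them, and leave the jars and the bottle alone.

Things in the scene. Friction and masses are not known exactly. Their poses are not given: they have to be found in the camera images.
- booth: Fixed black spray booth, open at the front, cardboard honeycomb filter inside; 400 mm wide, 300 tall, 170 deep (its floor juts 80 mm forward), fan box behind. Origin: on the table, middle of the front edge of its floor. x points level into the booth through the filter's middle, y along its width, z up. The carousel's hub stands on its centre line (y = 0), 240 to 270 mm before that edge.
- carousel (a joint): Turn of the carousel about its vertical axis in rad, 0 at the start, growing anticlockwise seen from above. It turns freely either way without stops; a friction brake (0.12 N m) keeps it where it is left.
- hub (a point): On the carousel's vertical axis, top centre of its hub (52 mm across), 80 mm above the table. Three spokes 120 degrees apart, bars 12 mm wide, run from hub to dishes, free to push 26 to 105 mm from the axis; undersides 60 mm, tops 76 mm above the table. Beneath: a round foot 130 mm across, 16 mm tall, and a column 32 mm across.
- dish0 (a point): Centre of the floor of the dish at the end of the first spoke: 140 mm from the axis, 72 mm above the table. Dish 64 mm across, 58 mm inside, rim 80 mm above the table. It moves with the carousel.
- dish1 (a point): The same for the second spoke, 120 degrees anticlockwise of the first.
- dish2 (a point): The same for the third spoke, 240 degrees anticlockwise of the first.
- dome: Freshly primed (wet) grey part, 40 g, lying loose in one of the three carousel dishes, any of them; not to be touched or lifted. A round dome, 52 mm across, 31 mm tall, smooth rounded top: the one to be sprayed. Origin: centre of its underside.
- wheel: Freshly primed (wet) grey part, 40 g, lying loose in one of the three carousel dishes, any of them; not to be touched or lifted. A flat model wheel with a hub boss, 52 mm across, 17 mm tall. Origin: centre of its underside.
- nozzle: Freshly primed (wet) grey part, 40 g, lying loose in one of the three carousel dishes, any of them; not to be touched or lifted. A slender upright cone on a flange, 52 mm across, 42 mm tall. Origin: centre of its underside.
- damper (a joint): Turn of the damper lever in rad about a vertical axis: 0 shut (lever square across the duct), 1.571 fully open (along the duct, hard stop, pointing along the duct's -x). It grows clockwise seen from above. Friction (0.15 N m) keeps it where it is left; it starts shut or partly shut.
- pivot (a point): Fixed to the duct, on the lever's axis, 144 mm above the table. x runs along the duct (steel pipe 90 mm across, axis 55 mm up, 200 mm long, white elbows down through the table at both ends, 400 mm in all), y across, z up. The lever points to this frame's -y at 0 and to its -x at 1.571. Under it a round plate 72 mm across, top at 106 mm.
- lever_tip (a point): On the lever's axis line 88 mm from the pivot, at the top (150 mm above the table) of an upright black knob 20 mm across and 30 mm tall at the lever's end. Between pivot and knob the lever is a bar 10 mm wide, from 122 to 144 mm above the table. It moves with the lever.
- thinner: Bystander: loose white plastic bottle, 48 mm across, 100 mm tall, between the duct and the carousel. Origin: centre of its underside.
- jar_a: Bystander: loose closed glass paint jar, 38 mm across, about 50 mm tall, beside the duct. Origin: centre of its underside.
- jar_b: Bystander: loose closed glass paint jar, 38 mm across, about 50 mm tall, beside the duct. Origin: centre of its underside.

How it is judged:
By the outcome, as a careful person would: the job done as asked, in the order asked, and still so for the second after the job is handed in, with the robot touching nothing.
It also fails if it takes over 67 s, if anything falls off the work surface, if the arm or the gripper's body presses on something with over 40 N, if the wrist force passes 120 N, or if a joint passes its speed limit or range.

## Working session

There is one attempt and no reset: what is moved stays moved. The work goes in short steps, Python scripts to look and compute and a tool call to move; the robot and the scene stay as the last step left them, time stands still between calls to the robot, and variables do not carry over. Pictures are saved under pics/ and viewed, at most 10 in all, crops included, and the job is handed in when it is done.

Besides the shell and the picture viewer there is one more tool, called after "Emit:" as name(argument=value, ...), one argument or row to a line, values as JSON. jog_arm: Moves the arm, as the interface text tells. Shift numbers are shares of 80 mm and turn numbers shares of 0.1 rad, none past 1 either way. Its arguments: {"type":"object","properties":{"targets":{"type":"array","items":{"type":"object","properties":{"xyz":{"type":"array","items":{"type":"number"}},"spin":{"type":"number"}}}},"gripper":{"type":"number"}},"required":["targets"]}

```bash
mkdir -p pics; python3 - <<'E'
from plant import bot
import cv2
for n in("scene","top"):
    cv2.imwrite(f"pics/{n}0.png",bot.capture(n)); print(n,bot.get_calibration(n))
o=bot.get_obs();print(o["time"],o["tool_pos"],o["tcp_rot"],o["grip_width"])
E
```

```text
scene {'vfov': 48.21895014946372, 'cx': 319.9423066664682, 'cy': 239.25436459028703, 'eye': array([1140.03541147,  -72.12960705, 1025.56313935]), 'rotation': array([-2.55074976,  0.00717523,  1.41614344])}
top {'vfov': 57.89840828302174, 'cx': 320.63744913508856, 'cy': 240.96566379752588, 'eye': array([ 471.9629599 ,  -13.08815728, 1129.92458021]), 'rotation': array([-3.06676232,  0.00750397, -1.56817282])}
0.1 [146.34018971 503.85313378 226.13574449] [-3.14032083e+00 -1.80021172e-04  2.85882785e+00] 91.85650509228468
```

View pics/top0.png

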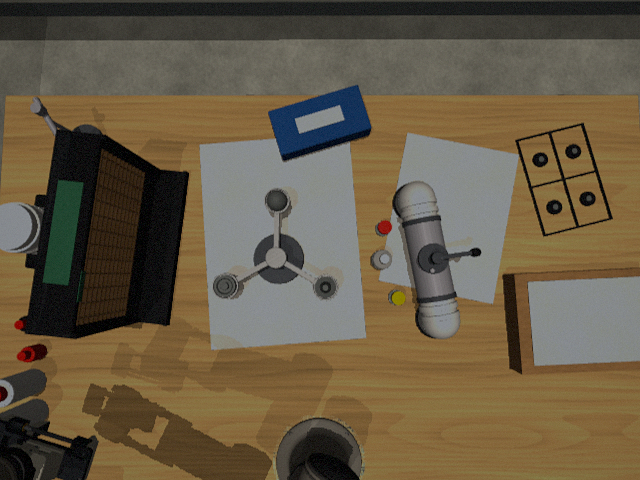

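View pics/scene0.png

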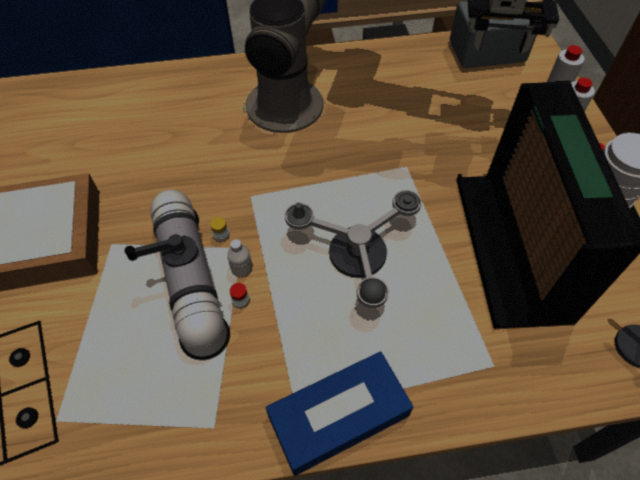

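```bash
cat > h.py <<'E'
from plant import bot
import numpy as np, cv2
from scipy.spatial.transform import Rotation as R
def ray(n,u,v,z,c=None):
    c=c or bot.get_calibration(n); f=240/np.tan(np.radians(c["vfov"]/2))
    a=np.array([u-c["cx"],v-c["cy"]])/f; r=np.hypot(*a)
    d=np.r_[a,1] if n!="wrist" else np.r_[a*np.sinc(r/np.pi),np.cos(r)]
    d=R.from_euler("xyz",c["rotation"]).apply(d); e=np.array(c["eye"])
    return e+d*(z-e[2])/d[2]
def pix(n,p):
    c=bot.get_calibration(n); f=240/np.tan(np.radians(c["vfov"]/2))
    q=R.from_euler("xyz",c["rotation"]).inv().apply(np.array(p)-c["eye"]); return q[:2]/q[2]*f+[c["cx"],c["cy"]]
E
python3 - <<'E'
from h import *
np.set_printoptions(precision=1,suppress=True)
for k,u,v,z in [("hub",276,257,80),("dome",277,200,85),("noz",325,287,80),("wheel",226,287,80),("c1",188,172,5),("c2",167,325,5),("pivot",432,258,144),("tip",475,252,150),("ductfar",417,197,80),("ductnear",438,320,80),("bottle",381,259,90),("red",384,227,50),("yel",398,297,50)]: print(k,ray("top",u,v,z))
for k,u,v,z in [("hub",358,234,80),("c1",497,325,5),("c2",460,178,5),("tip",131,254,150),("pivot",177,243,144)]: print(k,ray("scene",u,v,z))
im=cv2.imread("pics/top0.png"); a=cv2.resize(im[170:350,370:500],None,fx=4,fy=3.3,interpolation=2);
a=cv2.resize(im[160:350,150:490],None,fx=2.35,fy=2.35,interpolation=cv2.INTER_CUBIC); cv2.imwrite("pics/z.png",cv2.convertScaleAbs(a,alpha=1.7))
E
```

```text
hub [511.5 103.   80. ]
dome [650.1 101.4  85. ]
noz [439.5 -15.8  80. ]
wheel [438.9 222.9  80. ]
c1 [738.  345.9   5. ]
c2 [338.9 389.8   5. ]
pivot [ 507.6 -258.1  144. ]
tip [ 521.2 -353.6  150. ]
ductfar [ 658.8 -240.    80. ]
ductnear [ 361.9 -285.9   80. ]
bottle [ 506.9 -149.7   90. ]
red [ 588.2 -163.    50. ]
yel [ 414.6 -196.1   50. ]
hub [511.8 101.2  80. ]
c1 [731.1 354.1   5. ]
c2 [337.1 396.6   5. ]
tip [ 534.6 -354.4  150. ]
pivot [ 518.7 -267.4  144. ]
```

View pics/z.png

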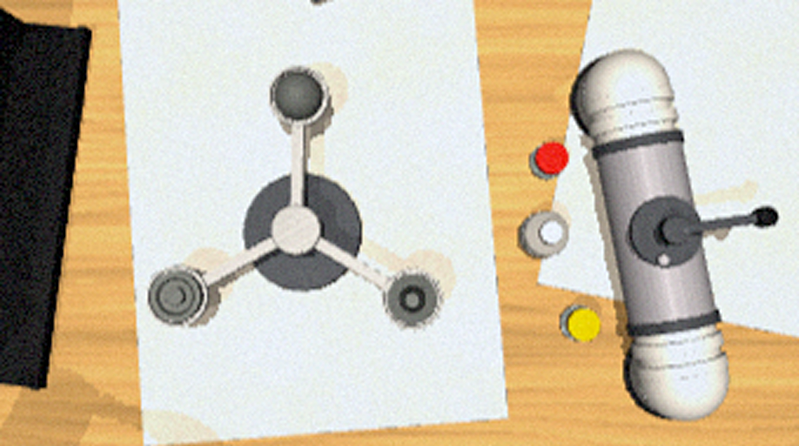

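Emit:
jog_arm(
  targets=[
    {"xyz":[-0.635,-0.435,0],"spin":-0.84},
    {"xyz":[-0.635,-0.435,0],"spin":-0.84},
    {"xyz":[-0.635,-0.435,0],"spin":-0.84},
    {"xyz":[-0.635,-0.435,0],"spin":-0.84},
    {"xyz":[-0.635,-0.435,0],"spin":-0.84},
    {"xyz":[-0.145,-0.75,0],"spin":0},
    {"xyz":[-0.145,-0.75,0],"spin":0},
    {"xyz":[-0.145,-0.75,0],"spin":0},
    {"xyz":[-0.145,-0.75,0],"spin":0},
    {"xyz":[-0.145,-0.75,0],"spin":0},
  ],
  gripper=0,
)

```text
time: 1.35
tool_pos: [475.9, 12.4, 226.6]
tcp_rot: [3.141, -0.0, -3.004]
contact_force: [1.1, 0.2, 0.6]
grip_width: 1.1
finger_force: 0.0
```

Emit:
jog_arm(
  targets=[
    {"xyz":[-0.045,-0.7,0],"spin":0},
    {"xyz":[-0.045,-0.7,0],"spin":0},
    {"xyz":[-0.045,-0.7,0],"spin":0},
    {"xyz":[-0.045,-0.7,0],"spin":0},
    {"xyz":[-0.045,-0.7,0],"spin":0},
    {"xyz":[-0.045,-0.7,0],"spin":0},
    {"xyz":[0,0,0],"spin":0},
    {"xyz":[0,0,0],"spin":0},
    {"xyz":[0,0,0],"spin":0},
    {"xyz":[0,0,0],"spin":0},
  ],
)

```text
time: 2.6
tool_pos: [543.3, -314.3, 227.2]
tcp_rot: [-3.141, 0.0, -3.003]
contact_force: [-0.4, 0.4, -0.4]
grip_width: 0.3
finger_force: 0.0
```

```bash
python3 - <<'E'
from h import *
print(bot.get_calibration("wrist"))
cv2.imwrite("pics/w1.png",bot.capture("wrist"))
E
```

```text
{'vfov': 65.70646984690485, 'cx': 312.7458377906099, 'cy': 238.82638520758647, 'eye': array([ 477.00738411, -324.76046886,  385.34167298]), 'rotation': array([ 2.88670503e+00, -3.08228877e-04,  1.70982651e+00])}
```

View pics/w1.png

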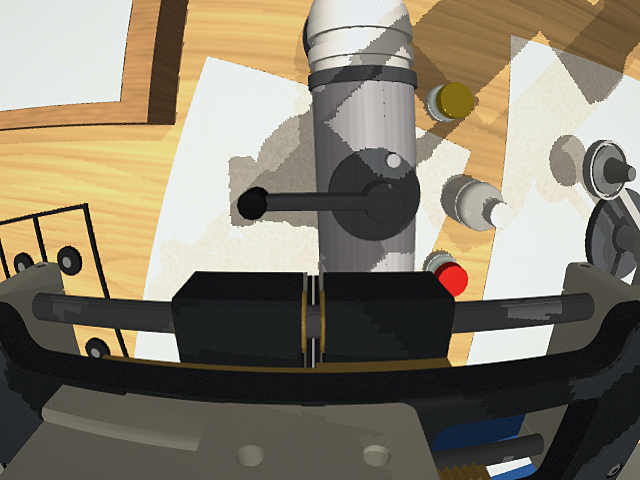

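```bash
python3 - <<'E'
from h import *
np.set_printoptions(precision=1,suppress=True)
t=ray("wrist",252,202,150);b=ray("wrist",300,202,144);p=ray("wrist",390,201,144);print(t,b,p,np.hypot(*(t-p)[:2]))
print(ray("top",437.2,257.4,144),ray("top",475.5,251.9,150))
# duct axis direction from dark bands / elbows
print(ray("wrist",362,75,100),ray("wrist",367,262,100))
E
```

```text
[ 518.8 -358.6  150. ] [ 515.7 -327.9  144. ] [ 506.4 -268.9  144. ] 90.61591744369575
[ 509.  -269.9  144. ] [ 521.4 -354.8  150. ]
[ 417.9 -295.3  100. ] [ 563.8 -268.2  100. ]
```

Emit:
jog_arm(
  targets=[
    {"xyz":[0,-0.075,0.6],"spin":0},
    {"xyz":[0,0,0.6],"spin":0},
    {"xyz":[0,0,0],"spin":0},
    {"xyz":[0.16,0,0],"spin":0},
    {"xyz":[0.07,-0.015,0],"spin":1},
    {"xyz":[0.07,-0.015,0],"spin":1},
    {"xyz":[0.07,-0.015,0],"spin":1},
    {"xyz":[0.07,-0.015,0],"spin":1},
    {"xyz":[0.07,-0.015,0],"spin":1},
    {"xyz":[0.07,-0.015,0],"spin":1},
  ],
)

```text
time: 3.9
tool_pos: [498.5, -328.2, 134.0]
tcp_rot: [-3.14, 0.007, 2.675]
contact_force: [2.1, -2.5, -1.7]
grip_width: 0.6
finger_force: 1.5
```

```bash
python3 - <<'E'
from h import *
o=bot.get_obs();r=(o["tool_pos"]-[508,-269.5,0])[:2];y=o["tcp_rot"][2]
p=np.array([np.cos(y),np.sin(y)]);l=np.array([p[1],-p[0]])*1
print(o["tool_pos"],y,r@p,r@-np.array([p[1],-p[0]]),o["contact_force"])
cv2.imwrite("pics/w2.png",bot.capture("wrist"))
E
```

```text
[ 498.49886    -328.19818057  134.03009755] 2.6754645512638286 -17.89326037348118 56.706078129545126 [ 2.12472705 -2.52648339 -1.7270289 ]
```

View pics/w2.png

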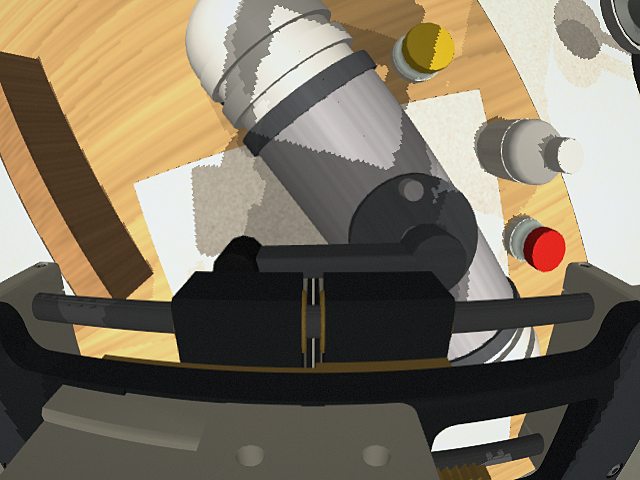

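Emit:
jog_arm(
  targets=[
    {"xyz":[0.07,-0.015,0],"spin":1},
    {"xyz":[0.07,-0.015,0],"spin":1},
    {"xyz":[0.07,-0.015,0],"spin":1},
    {"xyz":[0.07,-0.015,0],"spin":1},
    {"xyz":[0.07,-0.015,0],"spin":1},
    {"xyz":[0.07,-0.015,0],"spin":1},
    {"xyz":[0.07,-0.015,0],"spin":1},
    {"xyz":[0.07,-0.015,0],"spin":1},
    {"xyz":[0.07,-0.015,0],"spin":1},
    {"xyz":[0,0,0],"spin":0},
  ],
)

```text
time: 5.2
tool_pos: [458.4, -297.4, 133.2]
tcp_rot: [3.139, 0.004, 1.781]
contact_force: [-0.2, -2.2, 1.3]
grip_width: 0.7
finger_force: 1.1
```

Emit:
jog_arm(
  targets=[
    {"xyz":[0.035,-0.0075,0],"spin":0.4},
    {"xyz":[0.03,0,0],"spin":0},
    {"xyz":[0.03,0,0],"spin":0},
    {"xyz":[0,0,0],"spin":0},
    {"xyz":[0,0,0],"spin":0},
    {"xyz":[0,0,0],"spin":0},
    {"xyz":[0,0,0],"spin":0},
    {"xyz":[0,0,0],"spin":0},
    {"xyz":[0,0,0],"spin":0},
    {"xyz":[0,0,0],"spin":0},
  ],
)

```text
time: 6.45
tool_pos: [457.9, -296.2, 133.1]
tcp_rot: [3.137, 0.015, 1.742]
contact_force: [0.9, -23.4, -6.7]
grip_width: 0.8
finger_force: 11.6
```

```bash
python3 - <<'E'
from h import *
cv2.imwrite("pics/w3.png",bot.capture("wrist"))
E
```

```text
(no output)
```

View pics/w3.png

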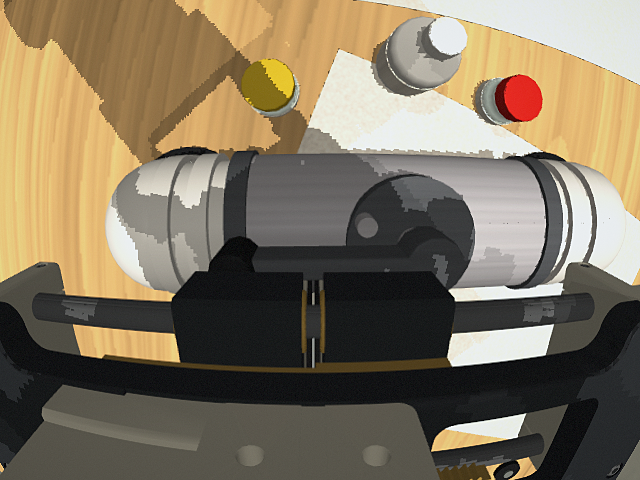

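Emit:
jog_arm(
  targets=[
    {"xyz":[-0.3,0,0],"spin":0},
    {"xyz":[0,0,-0.75],"spin":0},
    {"xyz":[0,0,-0.1],"spin":0.85},
    {"xyz":[0,0,0],"spin":0.85},
    {"xyz":[0.7,0.21,0],"spin":0},
    {"xyz":[0.7,0.21,0],"spin":0},
    {"xyz":[0.7,0.21,0],"spin":0},
    {"xyz":[0.7,0.21,0],"spin":0},
    {"xyz":[0.7,0.21,0],"spin":0},
    {"xyz":[0.7,0.21,0],"spin":0},
  ],
)

```text
time: 7.75
tool_pos: [561.9, 25.2, 199.9]
tcp_rot: [3.14, -0.0, 1.572]
contact_force: [0.5, 0.1, -0.8]
grip_width: 0.2
finger_force: 0.0
```

```bash
python3 - <<'E'
from h import *
o=bot.get_obs();print(o["tool_pos"],o["tcp_rot"])
im=bot.capture("scene");cv2.imwrite("pics/s2.png",im)
E
```

```text
[561.94562244  25.16336019 199.93748842] [ 3.13991215e+00 -2.64903338e-04  1.57222886e+00]
```

View pics/s2.png

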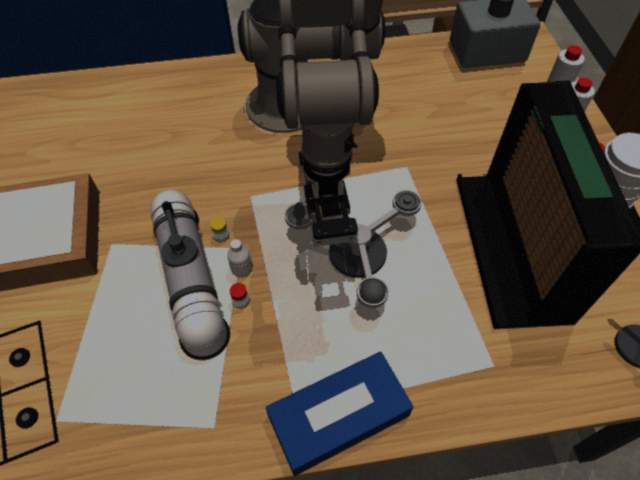

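Emit:
jog_arm(
  targets=[
    {"xyz":[0.29,0.09,0],"spin":0},
    {"xyz":[0.29,0.09,0],"spin":0},
    {"xyz":[0,0,0],"spin":0},
    {"xyz":[0,0,0],"spin":0},
    {"xyz":[0,0,0.57],"spin":0},
    {"xyz":[0,0,0.57],"spin":0},
    {"xyz":[0,0,0.56],"spin":0},
    {"xyz":[0,0,0],"spin":0},
    {"xyz":[0,0,0],"spin":0},
    {"xyz":[0,0,0],"spin":0},
  ],
)

```text
time: 9.05
tool_pos: [577.3, 69.3, 65.1]
tcp_rot: [3.137, -0.0, 1.569]
contact_force: [0.1, -0.2, 0.4]
grip_width: 0.5
finger_force: 0.0
```

Emit:
jog_arm(
  targets=[
    {"xyz":[0.1,0,0],"spin":0},
    {"xyz":[0.05,0,0],"spin":0},
    {"xyz":[0.04,0,0],"spin":0},
    {"xyz":[0.03,0.005,0],"spin":-0.35},
    {"xyz":[0.041,0.0075,0],"spin":-0.5},
    {"xyz":[0.041,0.0075,0],"spin":-0.5},
    {"xyz":[0.041,0.0075,0],"spin":-0.5},
    {"xyz":[0.041,0.0075,0],"spin":-0.5},
    {"xyz":[0.041,0.0075,0],"spin":-0.5},
    {"xyz":[0.041,0.0075,0],"spin":-0.5},
  ],
)

```text
time: 10.3
tool_pos: [577.5, 106.9, 62.9]
tcp_rot: [3.14, 0.001, 1.907]
contact_force: [1.9, -1.0, 0.0]
grip_width: 0.3
finger_force: 0.9
```

Emit:
jog_arm(
  targets=[
    {"xyz":[0.041,0.0075,0],"spin":-0.5},
    {"xyz":[0.041,0.0075,0],"spin":-0.5},
    {"xyz":[0.041,0.0075,0],"spin":-0.5},
    {"xyz":[0.041,0.0075,0],"spin":-0.5},
    {"xyz":[0.041,0.0075,0],"spin":-0.5},
    {"xyz":[0.041,0.0075,0],"spin":-0.5},
    {"xyz":[0.041,0.0075,0],"spin":-0.5},
    {"xyz":[0.041,0.0075,0],"spin":-0.5},
    {"xyz":[0.041,0.0075,0],"spin":-0.5},
    {"xyz":[0.041,0.0075,0],"spin":-0.5},
  ],
)

```text
time: 11.55
tool_pos: [565.6, 137.9, 63.0]
tcp_rot: [3.14, 0.002, 2.407]
contact_force: [1.8, 0.4, -0.9]
grip_width: 0.6
finger_force: 0.9
```

```bash
cat > m.py <<'E'
from h import *
o=bot.get_obs();r=(o["tool_pos"]-[511.5,102.3,0])[:2];y=o["tcp_rot"][2]
p=np.array([np.cos(y),np.sin(y)]);l=np.array([p[1],-p[0]])
print(o["time"],o["tool_pos"],"yaw",y,"behind",r@p,"out",r@l,o["contact_force"])
E
python3 m.py; python3 - <<'E'
from h import *
im=bot.capture("top");cv2.imwrite("pics/t3.png",cv2.convertScaleAbs(cv2.resize(im[60:360,0:400],None,fx=2,fy=2,interpolation=2),alpha=1.6))
E
```

```text
11.55 [565.57532363 137.87349859  62.98587478] yaw 2.4066903891780944 behind -16.26573006020001 out 62.65014328108257 [ 1.7580355   0.3732316  -0.93527597]
```

View pics/t3.png

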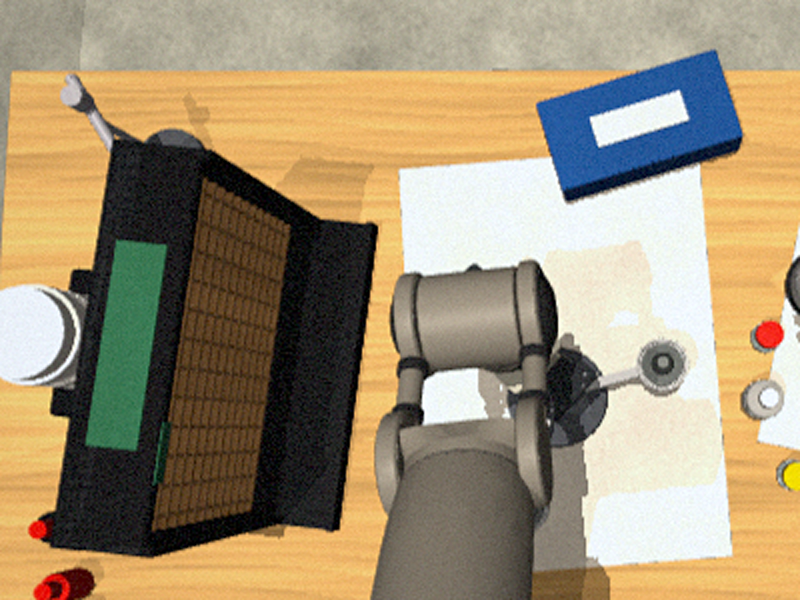

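```bash
python3 - <<'E'
from h import *
q=lambda a,b,z:ray("top",a/2,60+b/2,z)[:2]
H=np.array([511.5,102.3]); n=q(662,366,80); d=n-H
print("spoke0 angle",np.degrees(np.arctan2(d[1],d[0]))+120,np.hypot(*d))
def nrm(a,b): e=a-b; return np.degrees(np.arctan2(e[0],-e[1]))  # normal of edge far->near
for a,b,c,e,z in [(377,227,337,529,5),(113,140,52,547,300),(205,152,152,554,300),(118,240,87,447,300),(167,244,135,450,300)]:
    A=q(a,b,z);B=q(c,e,z);m=(A+B)/2;v=m-H;print(A,B,nrm(A,B),"mid dir",np.degrees(np.arctan2(v[1],v[0])),np.hypot(*(A-B)))
E
```

```text
spoke0 angle 44.502956875153615 136.80969469475622
[733.95629588 344.47858671] [340.20838937 385.976554  ] 83.98368027704743 mid dir 84.44272447717968 395.92864909570676
[751.74621229 512.89485297] [356.93174472 551.95485469] 84.34996812026131 mid dir 84.31229132605782 396.7419155294088
[739.72374562 421.67089224] [350.73423412 456.3814035 ] 84.90085891783202 mid dir 84.27990946968683 390.5350940016282
[652.18608917 503.18896473] [451.46330461 523.36696466] 84.25952930350053 mid dir 84.39613982200079 201.73444901958857
[648.28907281 455.10044871] [448.7374165  477.11156603] 83.70555724039302 mid dir 84.19077538640863 200.7619307125115
```

Emit:
jog_arm(
  targets=[
    {"xyz":[0.041,0.0075,0],"spin":-0.5},
    {"xyz":[0.041,0.0075,0],"spin":-0.5},
    {"xyz":[0.041,0.0075,0],"spin":-0.5},
    {"xyz":[0.041,0.0075,0],"spin":-0.5},
    {"xyz":[0.041,0.0075,0],"spin":-0.5},
    {"xyz":[0.041,0.0075,0],"spin":-0.5},
    {"xyz":[0.041,0.0075,0],"spin":-0.5},
    {"xyz":[0.041,0.0075,0],"spin":-0.5},
    {"xyz":[0.041,0.0075,0],"spin":-0.5},
    {"xyz":[0.041,0.0075,0],"spin":-0.5},
  ],
)

```text
time: 12.85
tool_pos: [540.1, 159.2, 63.0]
tcp_rot: [3.141, 0.002, 2.906]
contact_force: [2.3, 1.3, -0.7]
grip_width: 0.2
finger_force: 1.2
```

Emit:
jog_arm(
  targets=[
    {"xyz":[0.041,0.0075,0],"spin":-0.5},
    {"xyz":[0.041,0.0075,0],"spin":-0.5},
    {"xyz":[0,0,0],"spin":0},
    {"xyz":[0,0,0],"spin":0},
    {"xyz":[0,0,0],"spin":0},
    {"xyz":[0,0,0],"spin":0},
    {"xyz":[0,0,0],"spin":0},
    {"xyz":[0,0,0],"spin":0},
    {"xyz":[0,0,0],"spin":0},
    {"xyz":[0,0,0],"spin":0},
  ],
)

```text
time: 14.1
tool_pos: [533.3, 161.5, 62.8]
tcp_rot: [3.141, 0.0, 3.004]
contact_force: [3.5, 1.4, 1.8]
grip_width: 0.4
finger_force: 1.4
```

```bash
python3 m.py; python3 - <<'E'
from h import *
im=bot.capture("top");cv2.imwrite("pics/t4.png",cv2.convertScaleAbs(cv2.resize(im[140:340,160:400],None,fx=3,fy=3,interpolation=2),alpha=1.6))
E
```

```text
14.1 [533.25963931 161.49764925  62.8128478 ] yaw 3.0037136112065723 behind -13.416855935608483 out 61.62654911386545 [3.53290098 1.44307484 1.77929406]
```

View pics/t4.png

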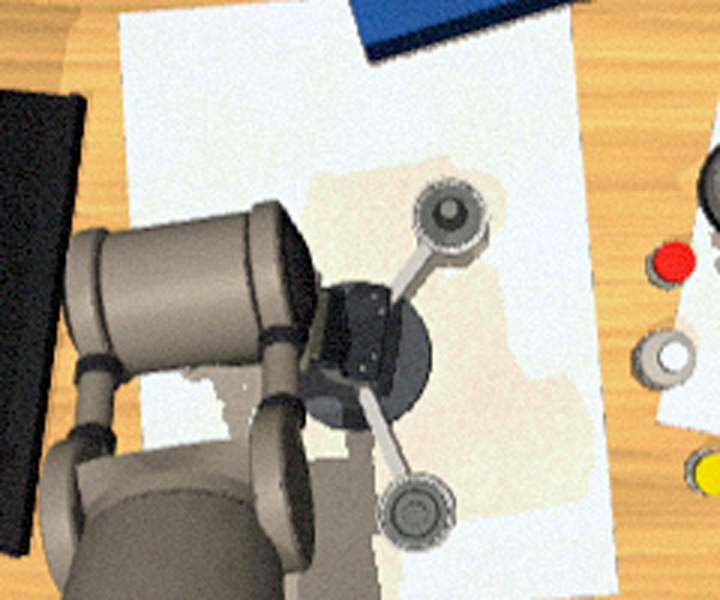

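```bash
python3 - <<'E'
from h import *
q=lambda a,b,z:ray("top",160+a/3,140+b/3,z)[:2]
n=q(449,213,80);w=q(416,511,80);e=n-w
print(n,w,np.hypot(*e),"chord dir",np.degrees(np.arctan2(e[0],-e[1])), "hub est",(n+w)/2)
for d,k in((n,120),(w,-120)):
    d=d-[511.5,102.3];print((np.degrees(np.arctan2(d[1],d[0]))+k)%360,np.hypot(*d))
E
```

```text
[623.91790168  21.95682167] [383.67763452  47.26594882] 241.5697371029812 chord dir 83.98611656491428 hub est [503.7977681   34.61138525]
84.44724728418916 138.1767379936482
83.29434453283045 139.16646114110426
```

Emit:
jog_arm(
  targets=[
    {"xyz":[-0.1,0,0],"spin":0},
    {"xyz":[-0.2,0,0],"spin":0},
    {"xyz":[0,0,0],"spin":0},
    {"xyz":[0,0,-0.6],"spin":0},
    {"xyz":[0,0,-0.7],"spin":0},
    {"xyz":[0,0,-0.7],"spin":0},
    {"xyz":[0,-0.7,0],"spin":0},
    {"xyz":[0,-0.7,0],"spin":0},
    {"xyz":[0,-0.7,0],"spin":0},
    {"xyz":[0,-0.7,0],"spin":0},
  ],
)

```text
time: 15.4
tool_pos: [524.7, -65.0, 222.4]
tcp_rot: [3.141, -0.002, 3.004]
contact_force: [1.0, -0.6, 0.4]
grip_width: 0.3
finger_force: 0.0
```

Emit:
jog_arm(
  targets=[
    {"xyz":[0,-0.7,0],"spin":0},
    {"xyz":[0,-0.4,0],"spin":0},
    {"xyz":[0,0,0],"spin":0},
    {"xyz":[0,0,0],"spin":0},
    {"xyz":[0,0,0],"spin":0},
    {"xyz":[0,0,0],"spin":0},
    {"xyz":[0,0,0],"spin":0},
    {"xyz":[0,0,0],"spin":0},
    {"xyz":[0,0,0],"spin":0},
    {"xyz":[0,0,0],"spin":0},
  ],
)

```text
time: 16.65
tool_pos: [514.0, -150.9, 222.7]
tcp_rot: [3.142, -0.0, 3.004]
contact_force: [-0.9, 0.8, 0.4]
grip_width: 0.7
finger_force: 0.0
```

```bash
python3 m.py; python3 - <<'E'
from h import *
im=bot.capture("top");cv2.imwrite("pics/t5.png",cv2.convertScaleAbs(cv2.resize(im[140:340,160:420],None,fx=3,fy=3,interpolation=2),alpha=1.6))
E
```

```text
16.65 [ 514.01772784 -150.92441016  222.69266489] yaw 3.003757506012674 behind -37.286659685924526 out -250.47683697832352 [-0.86791705  0.76970583  0.35235098]
```

View pics/t5.png

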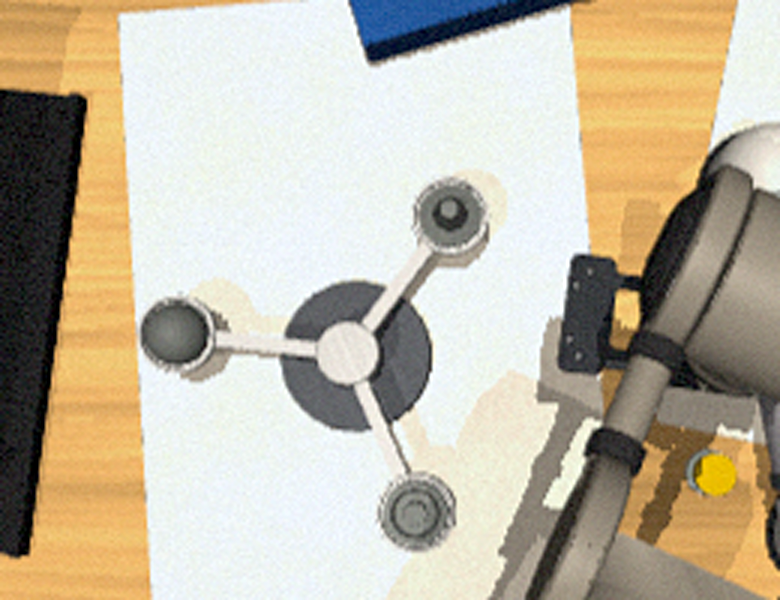

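The dome's dish is at about (178,335) and the hub at (348,352) in this crop. That puts the dome spoke at about 84.3°, matching the booth's centre line at 84.3°. The arm is clear of everything, so I'm handing in.

```bash
python3 -c "
from plant import bot
print(bot.close_job())"
```

```text
the job is handed in; nothing more can be done
None
```

I pushed the damper lever fully open against its stop, then turned the carousel until the dome stood in front of the middle of the filter, within about half a degree as measured from the top camera. I handed the job in at about 17 s with the arm clear, and saw no contact with the wet parts, jars or bottle.

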